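# Fish the lost jar lid out of the gap beside the printer

## Task

The round green jar lid has fallen into one of the two narrow gaps between the desk units. With the bent rod held by its black handle, reach down behind the lid and drag it forwards until it lies completely out of the gap, flat on the open desk in front, without touching the lid with the gripper. Then put the rod back on top of the cardboard carton with its steel leg hanging down over the carton's far edge, as it lay before, and leave the grey rubber spacer in the other gap and the jar and bottle where they are.

Things in the scene. Friction and masses are not known exactly. Their poses are not given: they have to be found in the camera images.
- units: Fixed row of desk units, 60 mm high. Origin: middle of its front line, on the desk; x back into the gaps, y left, z up. Fronts at x=0. Along y (mm): white printer -420 to -100 (red basket on it at -410 to -210, top 120 high), right gap -100 to -50, wooden drawers -50 to 50, left gap 50 to 100, blue box 100 to 220. Gaps: floor is the desk, open in front and above, closed at x=190 by a duct 20 mm high.
- lid_center (a point): Centre of the dropped green jar lid, a disc 36 mm in diameter and 22 mm high lying flat on the desk (centre 11 mm up) in the left or the right gap, 70 to 110 mm back from the front, within 5 mm of the gap's centre line; z up. About 35 g; it slides freely.
- lid: The same lid; origin at the centre of its underside.
- rod_grip (a point): Middle of the rod's black handle, where to grip: bar 90 (x) x 24 (y) x 24 mm (z), yellow band at its front, on two feet 10 mm high at x=-37 and 37, so 22 mm above the carton's top. From its front end an 8 mm steel rod runs to x=85 and bends straight down, its tip 127 mm below this point. x towards the leg, z up. About 160 g, balanced some 20 mm ahead of this point.
- rod_tip (a point): The very tip of the rod's downward leg (8 mm thick, round end): at (85, 0, -127) mm from rod_grip, in the same axes.
- carton_top (a point): Centre of the flat top of the fixed cardboard carton on which the rod lies: 110 mm (x) by 130 mm (y), 125 mm above the desk. z up; x points to the far edge over which the rod's leg hangs.
- spacer_center (a point): Centre of the dark grey rubber spacer block, 40 x 36 x 26 mm, lying in the gap that does not hold the lid. It stays there.
- jar: Bystander: open glass jar without a lid, 60 mm in diameter, 75 mm high, on the desk at the left front; origin at the centre of its underside.
- bottle: Bystander: amber bottle, 56 mm in diameter, 120 mm high, on the desk at the right front; origin at the centre of its underside.

How it is judged:
By the outcome, as a careful person would: the job done as asked, in the order asked, and still so for the second after the job is handed in, with the robot touching nothing.
It also fails if it takes over 69 s, if anything falls off the work surface, if the arm or the gripper's body presses on something with over 40 N, if the wrist force passes 120 N, or if a joint passes its speed limit or range.

## Robot

A 7-joint arm with a two-finger parallel gripper is mounted at the origin on the work surface. World frame = base frame: x ahead of the robot, y to its left, z up, the work surface at z = 0. Lengths are in m, angles in rad, forces in N, time in s.
With the tool pointing down it reaches from about 0.425 to 0.875 m from the base axis. Payload 4.7 kg.
Tool frame: the origin (TCP) lies midway between the tips of the shut fingers; the grasp point (between the pads) lies 19 mm behind it; z points along the fingers, y is the direction in which the jaws open and shut (so a half turn about z gives the same grasp; the last joint's range is limited). The gripper opens to 87 mm and grips with 3 to 60 N. Pads are 19 mm wide; open, the fingers measure 117 mm over their backs; the gripper's body (75 mm by 190 mm) begins 51 mm behind the grasp point.
Start: joints at [1.116, 0.321, -0.07, 1.45, 0.023, 1.371, -0.057], TCP at [0.294, -0.58, 0.223] pointing down, gripper open.
Joint ranges: [-2.86, 2.86], [-0.3, 2.09], [-1.38, 1.24], [0.06, 2.45], [-1.56, 4.7], [0.09, 2.05], [-2.69, 2.69]. Speed limits (rad/s): [2.57, 2.57, 3.14, 3.14, 3.14, 3.14, 3.14].

## Interface

Orientations are given as a 3x3 rotation matrix whose columns are the frame's x, y, z axes.
In Python, from bench import ctrl gives the robot as it stands.
- The arm moves only by the tool drive_tool, never from a script. Its argument "commands" is a list of rows, each a list of 3 entries, a list of its own where there are three numbers: the turn, a rotation vector about the tool's x, y, z in rad, then the shift along the tool's x, y, z in cm, then the opening, from 0 (shut) to 1 (fully open). A call has exactly 8 rows; each row is the pose to reach, as a shift and turn from the pose commanded when the call began, along the tool's axes at that moment; what a row does not reach only later rows make up. A row lasts 1/10 s, in which the tool goes at most 50 mm and 8.59 degrees, less where a joint would pass 70% of its speed; a pose out of reach is approached as far as the arm can. A call with a gripper value outside its range is refused whole. The fingers move at their own pace and stop on an object; "squeeze" is the grip in N (left out, the last holds). Time passes only in rows, so rows that repeat a pose let the fingers close, or fill a call up. It gives the time, the measured TCP pose, the force and the opening at its end, in the units of the state.
- ctrl.get_obs(): the state, without advancing time (a new reading comes with each control period).
- ctrl.capture(name): name is "scene" or "top" or "wrist"; returns a dict with "image" (400x640x3 uint8, red, green, blue), "K" (3x3 intrinsics, pixels), "origin" and "orientation" of the camera in the world. Camera axes: x right, y down, z forward; pixel columns grow to the right and rows downward; lengths in m; the calibration is good to about 2 mm. A picture is of the moment at which its call begins. There is no depth.
- ctrl.sign_off(): hands the job in, once; it reports no verdict.
Trained networks look in a picture, given as the dict that the camera call returned (one of the last four; its "shot" number tells which), for a name from the list of things; names that differ only in an ending like _2 or _b are one class to them, and where a whole thing is asked for, a point or a joint stands for the part that bears it (a point fixed in the world has none). Each returns a list of dicts, best first, with "confidence" (0 to 1); they miss things now and then, are a little off and sometimes report something else, mostly with a low value. They report only what shows in the picture. A call takes as long as a camera call.
- ctrl.recognise(picture, query): "bbox" ([centre column, centre row, width, height] in pixels, round what is visible of it).
The state is a dict: "time": time; "joints": joint angles; "joint_velocities": joint speeds; "joint_efforts": joint torques, N m; "tool_pos": TCP position; "ee_rot": TCP orientation; "force": force on the tool from outside, world axes, zero at the start; "ft_torque": the same for the moment, N m; "width": opening from 0.0 (shut) to 1.0 (fully open).
Only numpy, scipy, OpenCV 4.12 (cv2) and the standard library are available. Lean on these libraries where they do the work, as an engineer would, in place of code of your own. Each camera call takes 0.05 s, during which the arm holds its last target. There are 200 camera calls.

## Working session

There is one attempt and no reset: what is moved stays moved. The work goes in short steps, Python scripts to look and compute and a tool call to move; the robot and the scene stay as the last step left them, time stands still between calls to the robot, and variables do not carry over. Pictures are saved under pics/ and viewed, about 8 in all and at most 12, crops included, and the job is handed in when it is done.

Besides the shell and the picture viewer there is one more tool, called after ">>>" by a JSON object that holds its "fn" and its "kwargs". drive_tool: Moves the arm, as the interface text tells. Its arguments: {"type":"object","properties":{"commands":{"type":"array"},"squeeze":{"type":"number"}},"required":["commands"]}

```bash
mkdir -p pics; ls; cat > h.py <<'E'
import numpy as np, cv2
from bench import ctrl
def ray(c,u,v):
    d=np.linalg.inv(c["K"])@[u,v,1]; return np.array(c["origin"]),np.array(c["orientation"])@d
def atz(c,u,v,z):
    o,d=ray(c,u,v); return o+d*(z-o[2])/d[2]
def proj(c,p):
    q=np.array(c["K"])@(np.array(c["orientation"]).T@(np.array(p)-c["origin"])); return q[:2]/q[2]
def save(c,n): cv2.imwrite("pics/"+n+".png",c["image"][:,:,::-1])
E
python3 - <<'E'
from h import *
o=ctrl.get_obs(); print(o["time"],o["tool_pos"],o["ee_rot"])
ims=[]
for n in ("scene","top"):
    c=ctrl.capture(n); save(c,n+"0"); print(n,c["origin"],c["orientation"],c["K"])
    ims.append(c["image"])
    for q in ["units","lid","rod_grip","rod_tip","carton_top","spacer_center","jar","bottle"]:
        print(q,[(np.round(r["bbox"],1).tolist(),round(r["confidence"],2)) for r in ctrl.recognise(c,q)[:2]])
E
```

```text
pics
0.0 [ 0.29335946 -0.57940358  0.22144804] [[ 8.92114848e-01  4.51807627e-01 -9.82940062e-04]
 [ 4.51808682e-01 -8.92113266e-01  1.68378004e-03]
 [-1.16149205e-04 -1.94622603e-03 -9.99998099e-01]]
scene [ 1.30305103 -0.32458644  0.67734823] [[ 0.37941657  0.51583545 -0.76808649]
 [ 0.9252175  -0.20798322  0.31735715]
 [ 0.00395497 -0.83105762 -0.55617227]] [[399.46867013   0.         322.97743116]
 [  0.         399.46867013 200.69820184]
 [  0.           0.           1.        ]]
units [([269.3, 284.7, 304.0, 147.2], 0.68)]
lid [([287.5, 273.8, 14.2, 16.5], 0.48)]
rod_grip [([445.6, 172.8, 23.1, 60.3], 0.56)]
rod_tip [([443.7, 176.2, 23.0, 61.6], 0.71)]
carton_top [([435.5, 183.5, 61.8, 54.6], 0.68)]
spacer_center [([344.0, 252.2, 19.7, 11.7], 0.78), ([351.9, 178.4, 17.0, 27.0], 0.4)]
jar [([352.1, 179.5, 18.6, 24.2], 0.74), ([345.1, 251.8, 17.6, 18.0], 0.74)]
bottle [([169.6, 220.4, 25.2, 37.9], 0.74)]
top [ 0.35843924 -0.01959374  1.22422431] [[ 0.01584664 -0.99203734  0.12494316]
 [-0.99984258 -0.01472447  0.00989985]
 [-0.0079813  -0.12508037 -0.99211451]] [[408.19229198   0.         324.07930992]
 [  0.         408.19229198 199.42391021]
 [  0.           0.           1.        ]]
units [([382.7, 160.4, 226.8, 87.9], 0.65)]
lid [([369.6, 160.8, 9.2, 12.4], 0.62), ([454.8, 243.2, 22.7, 22.5], 0.42)]
rod_grip [([180.5, 197.8, 31.6, 45.5], 0.58)]
rod_tip [([177.9, 195.9, 18.6, 43.1], 0.81)]
carton_top [([188.1, 208.7, 66.8, 46.4], 0.88)]
spacer_center [([319.4, 164.1, 11.2, 13.2], 0.46)]
jar [([260.6, 264.1, 23.3, 16.1], 0.56), ([453.0, 242.9, 21.7, 21.4], 0.28)]
bottle [([455.4, 242.5, 21.5, 20.8], 0.65)]
```

View pics/scene0.png

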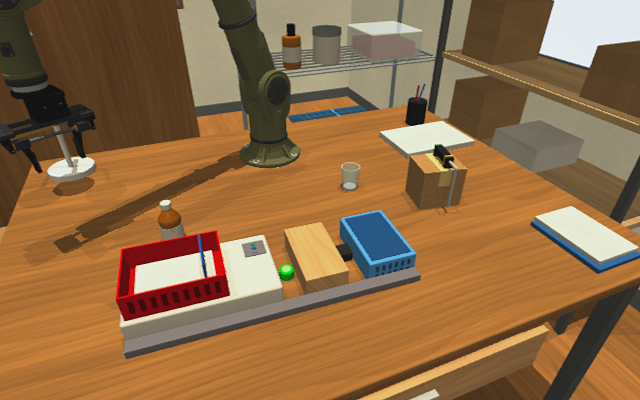

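View pics/top0.png

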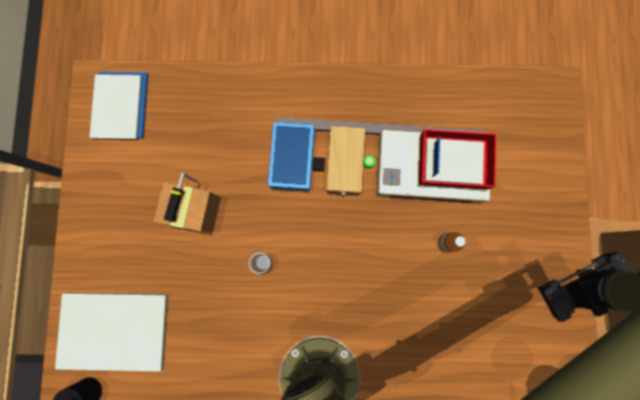

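The scene view shows the green lid at (287,272) in the gap between printer and drawers, the spacer at (345,252) in the other gap, and the rod on the carton at (443,175). In the top view the lid is at (369,161), the spacer at (319,164), the rod handle at (174,205) and the leg bend near (182,177).

```bash
python3 - <<'E'
from h import *
t=cv2.imread("pics/top0.png"); s=cv2.imread("pics/scene0.png")
a=cv2.resize(t[112:206,265:505],(800,313),interpolation=cv2.INTER_CUBIC)
b=cv2.resize(t[170:240,150:225],(300,280),interpolation=cv2.INTER_CUBIC)
d=cv2.resize(s[140:215,400:475],(280,280),interpolation=cv2.INTER_CUBIC)
m=np.zeros((600,800,3),np.uint8); m[:313]=a; m[315:595,:300]=b; m[315:595,310:590]=d
cv2.imwrite("pics/m1.png",m)
E
```

```text
(no output)
```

View pics/m1.png

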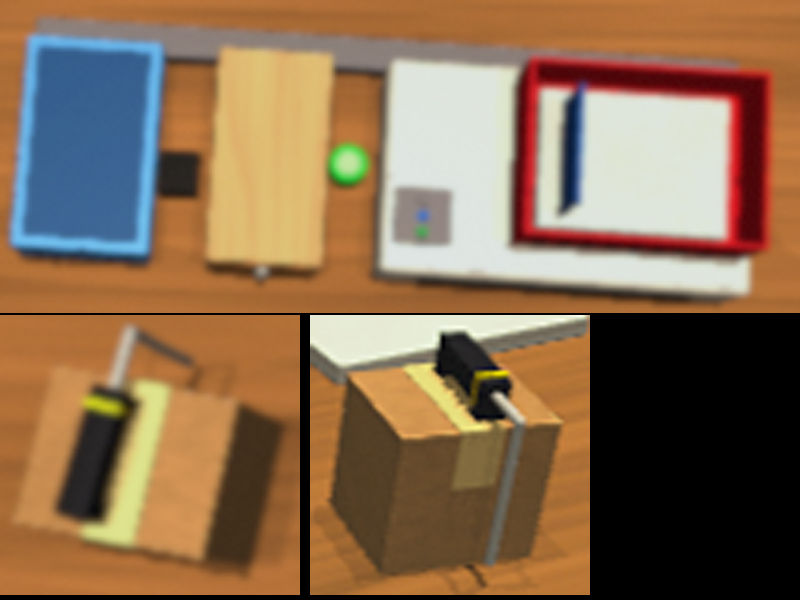

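```bash
cat > fit.py <<'E'
from h import *
from scipy.optimize import least_squares
cs={n:None for n in("top","scene")}
for n in cs: cs[n]=ctrl.capture(n)
T=cs["top"]; S=cs["scene"]
U=lambda x,y:(265+x/3.333,112+y/3.333)
B=lambda x,y:(150+x/4,170+(y-315)/4)
D=lambda x,y:(400+(x-310)*75/280,140+(y-315)*75/280)
def fit(pts,x0):
    def f(p):
        c,s=np.cos(p[2]),np.sin(p[2]); r=[]
        for cam,l,uv in pts:
            w=[p[0]+c*l[0]-s*l[1],p[1]+s*l[0]+c*l[1],l[2]]
            r+=list(proj(cam,w)-uv)
        return np.array(r)
    q=least_squares(f,x0,loss="soft_l1"); return q.x,np.round(f(q.x),1).tolist()
d=.19
pts=[(T,(d,.22,.06),U(30,37)),(T,(d,.1,.06),U(163,43)),(T,(0,.22,.06),U(10,247)),(T,(0,.1,.06),U(150,253)),
(T,(d,.05,.06),U(220,47)),(T,(d,-.05,.06),U(333,54)),(T,(0,-.05,.06),U(322,270)),(T,(0,.05,.06),U(206,263)),
(T,(d,-.1,.06),U(390,60)),(T,(0,-.1,.06),U(378,272)),(T,(0,-.42,.06),U(750,292))]
u,r=fit(pts,[.6,-.1,0]); print("units",u,r)
h=.125
pts=[(T,(.055,.065,h),B(57,372)),(T,(.055,-.065,h),B(240,403)),(T,(-.055,.065,h),B(17,520)),(T,(-.055,-.065,h),B(205,560)),
(S,(.055,-.065,h),D(402,437)),(S,(.055,.065,h),D(561,422)),(S,(-.055,-.065,h),D(345,376))]
c,r=fit(pts,[.4,.4,0]); print("carton",c,r)
z=h+.034
pts=[(T,(.045,.012,z),B(92,386)),(T,(.045,-.012,z),B(134,398)),(T,(-.045,.012,z),B(57,508)),(T,(-.045,-.012,z),B(100,520)),
(T,(.085,0,z-.010),B(132,330)),(S,(.085,0,h+.022),D(521,422)),(S,(.085,0,h+.022-.127),D(491,562))]
g,r=fit(pts,[.4,.4,0]); print("rod",g,r)
w=atz(T,*U(348,163),.015)
cc,ss=np.cos(u[2]),np.sin(u[2]); R=np.array([[cc,-ss],[ss,cc]])
print("lid",w,R.T@(w[:2]-u[:2]), "scene",atz(S,287.5,271.5,.022))
w=atz(T,*U(179,174),.026);print("spacer",w,R.T@(w[:2]-u[:2]))
print("jar",atz(T,260.6,264,.04),"bottle",atz(T,452,243,.06))
E
python3 fit.py
```

```text
units [ 0.52989633 -0.0653829  -0.04921181] [-0.6, -0.3, 0.1, 0.4, 0.1, 0.2, -0.5, 1.1, -0.0, 0.2, 0.0, 0.1, -0.1, -0.7, 0.0, -0.8, -0.0, -0.6, 0.4, -0.2, 0.5, 0.8]
carton [ 0.47258274  0.3769333  -0.17459238] [-0.6, -2.1, -0.2, -1.0, -0.3, 0.3, -0.5, -0.6, -1.0, 0.0, -1.0, -0.6, -1.0, -1.5]
rod [ 0.47482469  0.38711223 -0.16857315] [0.1, -1.3, -1.6, -2.6, 1.0, 1.6, -0.8, 0.3, -0.7, -0.4, -1.1, -0.4, -1.3, 0.5]
lid [ 0.62995643 -0.14252103  0.015     ] [ 0.10373354 -0.07212259] scene [ 0.64161663 -0.13992075  0.022     ]
spacer [0.61528252 0.01012128 0.026     ] [0.08156861 0.07961308]
jar [0.31805937 0.17146802 0.04      ] bottle [ 0.38616602 -0.37188205  0.06      ]
```

```bash
cat > go.py <<'E'
import sys
from h import *
from scipy.spatial.transform import Rotation as Ro
def go(p,yaw):
    o=ctrl.get_obs(); R=np.array(o["ee_rot"]); c,s=np.cos(yaw),np.sin(yaw)
    Rt=np.array([[c,s,0],[s,-c,0],[0,0,-1.]])
    print("t",o["time"],"at",np.round(o["tool_pos"],4),"yaw",round(np.arctan2(R[1,0],R[0,0]),4),"F",np.round(o["force"],1),"w",o["width"],"q",np.round(o["joints"],2))
    print("turn",np.round(Ro.from_matrix(R.T@Rt).as_rotvec(),3).tolist(),"shift cm",np.round(100*R.T@(np.array(p)-o["tool_pos"]),2).tolist())
if __name__=="__main__":
    a=[float(x) for x in sys.argv[1:]]; go(a[:3],a[3])
E
python3 go.py .52 -.25 .25 1.305
```

```text
t 1.0 at [ 0.2936 -0.5799  0.2226] yaw 0.4688 F [-1.1  0.7 -0.3] w 0.9978221320990337 q [ 1.12  0.32 -0.07  1.45  0.02  1.37 -0.06]
turn [0.0, 0.0, -0.836] shift cm [35.1, -19.2, -2.75]
```

>>> {"fn": "drive_tool", "kwargs": {"commands": [[[0, 0, -0.1], [4.4, -2.4, -0.3], 1], [[0, 0, -0.2], [8.8, -4.8, -0.7], 1], [[0, 0, -0.31], [13.2, -7.2, -1], 1], [[0, 0, -0.42], [17.6, -9.6, -1.4], 1], [[0, 0, -0.52], [22, -12, -1.7], 1], [[0, 0, -0.63], [26.4, -14.4, -2.1], 1], [[0, 0, -0.73], [31, -17, -2.4], 1], [[0, 0, -0.836], [35.1, -19.2, -2.75], 1]]}}

```text
time: 1.8
tool_pos: [0.5202, -0.2491, 0.2504]
ee_rot: [[0.259, 0.966, 0.0], [0.966, -0.259, -0.001], [-0.001, 0.001, -1.0]]
force: [0.6, -0.3, -0.1]
width: 0.998
```

```bash
python3 go.py .55 .06 .26 2.14
```

```text
t 1.8 at [ 0.5202 -0.2491  0.2504] yaw 1.3088 F [ 0.6 -0.3 -0.1] w 0.9983682950033005 q [ 0.76  0.18 -0.4   1.59  0.07  1.39  0.08]
turn [0.0, 0.001, -0.831] shift cm [30.63, -5.13, -0.98]
```

>>> {"fn": "drive_tool", "kwargs": {"commands": [[[0, 0, -0.1], [3.8, -0.6, -0.1], 1], [[0, 0, -0.21], [7.6, -1.3, -0.2], 1], [[0, 0, -0.31], [11.5, -1.9, -0.4], 1], [[0, 0, -0.42], [15.3, -2.6, -0.5], 1], [[0, 0, -0.52], [19.1, -3.2, -0.6], 1], [[0, 0, -0.62], [23, -3.8, -0.7], 1], [[0, 0, -0.73], [26.8, -4.5, -0.9], 1], [[0, 0, -0.831], [30.6, -5.1, -1], 1]]}}

```text
time: 2.6
tool_pos: [0.5507, 0.0593, 0.2605]
ee_rot: [[-0.539, 0.842, 0.001], [0.842, 0.539, -0.001], [-0.001, 0.001, -1.0]]
force: [0.6, 0.1, 0.2]
width: 1.0
```

```bash
python3 go.py .475 .387 .26 2.972
```

```text
t 2.6 at [0.5507 0.0593 0.2605] yaw 2.14 F [0.6 0.1 0.2] w 0.9998217632450022 q [ 0.47  0.15 -0.69  1.62  0.1   1.41  0.34]
turn [0.0, 0.001, -0.832] shift cm [31.68, 11.29, 0.02]
```

>>> {"fn": "drive_tool", "kwargs": {"commands": [[[0, 0, -0.1], [4, 1.4, 0], 1], [[0, 0, -0.21], [7.9, 2.8, 0], 1], [[0, 0, -0.31], [11.9, 4.2, 0], 1], [[0, 0, -0.42], [15.8, 5.6, 0], 1], [[0, 0, -0.52], [19.8, 7, 0], 1], [[0, 0, -0.62], [23.8, 8.4, 0], 1], [[0, 0, -0.73], [27.7, 9.9, 0], 1], [[0, 0, -0.832], [31.7, 11.3, 0], 1]]}}

```text
time: 3.4
tool_pos: [0.4764, 0.3872, 0.2601]
ee_rot: [[-0.985, 0.17, 0.001], [0.17, 0.985, -0.0], [-0.001, -0.0, -1.0]]
force: [1.0, 1.1, -0.5]
width: 1.002
```

```bash
python3 go.py .475 .387 .20 2.972; python3 -c "
from h import *
c=ctrl.capture('wrist'); save(c,'w1'); print(c['origin'],c['orientation'])
np.save('w1.npy',c,allow_pickle=True)
"
```

```text
t 3.4 at [0.4764 0.3872 0.2601] yaw 2.971 F [ 1.   1.1 -0.5] w 1.0022837703389473 q [ 0.01  0.36 -0.95  1.47  0.3   1.46  0.46]
turn [-0.0, 0.001, -0.001] shift cm [0.14, -0.04, 6.01]
[0.40611795 0.39880513 0.42176759] [[ 1.69915641e-01  9.51462395e-01  2.56608625e-01]
 [ 9.85458579e-01 -1.63986977e-01 -4.44933781e-02]
 [-2.53303396e-04  2.60437291e-01 -9.65490732e-01]]
```

View pics/w1.png

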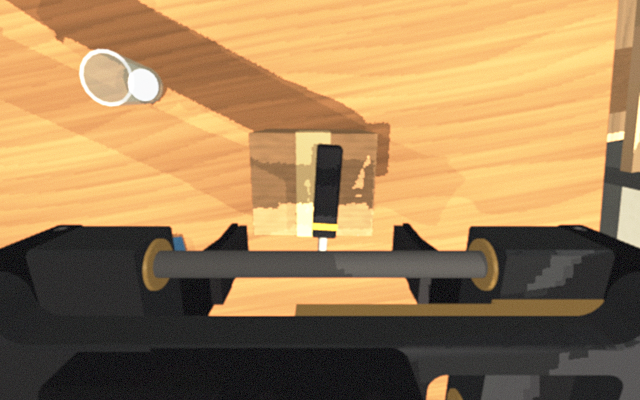

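The wrist view shows the handle from (329,146) at its rear to (326,237) at the yellow band, and the carton corners at (248,134), (377,131), (374,237) and (253,236).

```bash
python3 - <<'E'
from h import *
c=np.load('w1.npy',allow_pickle=True).item()
for p in [(317,146),(342,146),(314,236),(337,237)]: print("handle",np.round(atz(c,*p,.159),4))
a=(atz(c,329.5,146,.159)); b=atz(c,325.5,236.5,.159); print("mid",(a+b)/2,"len",np.linalg.norm(b-a),"yaw",np.arctan2(*(b-a)[1::-1]))
q=[atz(c,*p,.125) for p in [(248,134),(377,131),(374,237),(253,236)]]; print(np.round(q,4),"carton",np.mean(q,0))
E
```

```text
handle [0.4297 0.392  0.159 ]
handle [0.4335 0.4141 0.159 ]
handle [0.5144 0.3742 0.159 ]
handle [0.5193 0.3961 0.159 ]
mid [0.47419749 0.39411158 0.159     ] len 0.08713105735279357 yaw -0.20679784934164175
[[0.4093 0.3253 0.125 ]
 [0.4283 0.4526 0.125 ]
 [0.5408 0.4358 0.125 ]
 [0.5171 0.3051 0.125 ]] carton [0.4738629  0.37969851 0.125     ]
```

```bash
python3 go.py .4745 .392 .130 2.945
```

```text
t 3.45 at [0.4712 0.3955 0.26  ] yaw 2.9849 F [-3.3  4.1  0.8] w 1.0033288155011804 q [ 0.01  0.37 -0.96  1.46  0.29  1.46  0.46]
turn [0.006, -0.004, 0.04] shift cm [-0.43, -0.38, 13.0]
```

>>> {"fn": "drive_tool", "kwargs": {"commands": [[[0, 0, 0.02], [0, 0, 2], 1], [[0, 0, 0.02], [0, 0, 4], 1], [[0, 0, 0.02], [0, 0, 5], 1], [[0, 0, 0.02], [0, 0, 5.5], 1], [[0, 0, 0.02], [0, 0, 6], 1], [[0, 0, 0.02], [0, 0, 6], 1], [[0, 0, 0.02], [0, 0, 6], 1], [[0, 0, 0.02], [0, 0, 6], 1]]}}

```text
time: 4.25
tool_pos: [0.4767, 0.3862, 0.2007]
ee_rot: [[-0.981, 0.193, 0.001], [0.193, 0.981, 0.001], [-0.001, 0.001, -1.0]]
force: [-0.0, -0.0, 0.7]
width: 1.007
```

```bash
python3 go.py .4745 .392 .130 2.945; python3 - <<'E'
from h import *
c=ctrl.capture('wrist'); save(c,'w2'); np.save('w2.npy',c,allow_pickle=True)
print(ctrl.recognise(c,"rod_grip")[:2])
g=cv2.cvtColor(c["image"],cv2.COLOR_RGB2HSV); m=(cv2.inRange(g,(22,170,120),(34,255,255)))
ys,xs=np.nonzero(m); print(len(xs),xs.min() if len(xs) else 0,xs.max() if len(xs) else 0,np.median(xs),np.median(ys))
E
python3 go.py .4745 .392 .130 2.945
```

```text
t 4.25 at [0.4767 0.3862 0.2007] yaw 2.9476 F [-0.  -0.   0.7] w 1.00697728094176 q [ 0.01  0.39 -0.93  1.55  0.32  1.36  0.42]
turn [0.001, 0.001, 0.003] shift cm [0.33, 0.52, 7.07]
[{'bbox': [330.7, 225.6, 38.2, 155.0], 'confidence': 0.91}]
0 0 0 nan nan
t 4.35 at [0.4766 0.3862 0.2005] yaw 2.9477 F [-0.7 -0.3  0.4] w 1.0001464516462424 q [ 0.01  0.39 -0.93  1.55  0.32  1.36  0.42]
turn [0.0, 0.001, 0.003] shift cm [0.32, 0.53, 7.05]
  return _methods._mean(a, axis=axis, dtype=dtype,
  ret = ret.dtype.type(ret / rcount)
```

View pics/w2.png

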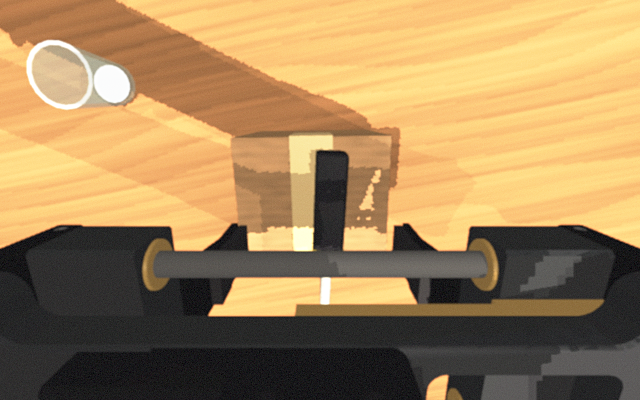

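The wrist view shows the handle from (332,152) at its rear, running down under the linkage, with the steel rod at (325,290).

```bash
python3 - <<'E'
from h import *
c=np.load('w2.npy',allow_pickle=True).item()
a=atz(c,332,151.5,.159);b=atz(c,328.5,248,.159);d=atz(c,325,290,.151)
print(a,b,d,[np.arctan2(*(q-a)[1::-1]) for q in (b,d)])
for y in(-.19,-.2): print(a[:2]+.045*np.array([np.cos(y),np.sin(y)]))
E
```

```text
[0.43056739 0.40335038 0.159     ] [0.50183278 0.38742931 0.159     ] [0.54203296 0.37714597 0.151     ] [np.float64(-0.21979602941937457), np.float64(-0.23089694082251985)]
[0.47475758 0.39485173]
[0.47467039 0.39441026]
```

>>> {"fn": "drive_tool", "kwargs": {"commands": [[[0, 0, 0.015], [0.4, 0.65, 1.5], 1], [[0, 0, 0.015], [0.4, 0.65, 3], 1], [[0, 0, 0.015], [0.4, 0.65, 4.5], 1], [[0, 0, 0.015], [0.4, 0.65, 5.5], 1], [[0, 0, 0.015], [0.4, 0.65, 6.3], 1], [[0, 0, 0.015], [0.4, 0.65, 7], 1], [[0, 0, 0.015], [0.4, 0.65, 7], 1], [[0, 0, 0.015], [0.4, 0.65, 7], 1]]}}

```text
time: 5.15
tool_pos: [0.4739, 0.3933, 0.1302]
ee_rot: [[-0.978, 0.207, 0.0], [0.207, 0.978, 0.0], [-0.0, 0.0, -1.0]]
force: [0.3, -0.3, 0.2]
width: 0.996
```

```bash
python3 go.py .4745 .393 .130 2.93
```

```text
t 5.15 at [0.4739 0.3933 0.1302] yaw 2.9327 F [ 0.3 -0.3  0.2] w 0.9961857151727858 q [-0.03  0.46 -0.9   1.63  0.37  1.24  0.36]
turn [0.0, 0.0, 0.003] shift cm [-0.07, -0.01, 0.02]
```

Close with a firm grip, then lift straight up.

>>> {"fn": "drive_tool", "kwargs": {"commands": [[[0, 0, 0], [0, 0, 0], 0.6], [[0, 0, 0], [0, 0, 0], 0.4], [[0, 0, 0], [0, 0, 0], 0.3], [[0, 0, 0], [0, 0, 0], 0.2], [[0, 0, 0], [0, 0, 0], 0.1], [[0, 0, 0], [0, 0, 0], 0], [[0, 0, 0], [0, 0, 0], 0], [[0, 0, 0], [0, 0, 0], 0]], "squeeze": 45}}

```text
time: 5.95
tool_pos: [0.4737, 0.3931, 0.1299]
ee_rot: [[-0.978, 0.207, -0.0], [0.207, 0.978, -0.0], [0.0, -0.0, -1.0]]
force: [-0.1, 0.6, -0.9]
width: 0.358
```

>>> {"fn": "drive_tool", "kwargs": {"commands": [[[0, 0, 0], [0, 0, 0], 0], [[0, 0, 0], [0, 0, -0.5], 0], [[0, 0, 0], [0, 0, -1.5], 0], [[0, 0, 0], [0, 0, -3], 0], [[0, 0, 0], [0, 0, -5], 0], [[0, 0, 0], [0, 0, -7], 0], [[0, 0, 0], [0, 0, -9], 0], [[0, 0, 0], [0, 0, -9.5], 0]]}}

```text
time: 6.75
tool_pos: [0.4745, 0.3946, 0.2287]
ee_rot: [[-0.978, 0.207, 0.004], [0.207, 0.978, 0.003], [-0.003, 0.004, -1.0]]
force: [-0.3, 0.4, -1.4]
width: 0.272
```

>>> {"fn": "drive_tool", "kwargs": {"commands": [[[0, 0, 0], [0, 0, -0.7], 0], [[0, 0, 0], [0, 0, -1.3], 0], [[0, 0, 0], [0, 0, -1.5], 0], [[0, 0, 0], [0, 0, -1.5], 0], [[0, 0, 0], [0, 0, -1.5], 0], [[0, 0, 0], [0, 0, -1.5], 0], [[0, 0, 0], [0, 0, -1.5], 0], [[0, 0, 0], [0, 0, -1.5], 0]]}}

```text
time: 7.55
tool_pos: [0.4736, 0.3931, 0.2397]
ee_rot: [[-0.978, 0.207, -0.0], [0.207, 0.978, -0.0], [0.0, -0.0, -1.0]]
force: [0.5, -0.5, -1.4]
width: 0.271
```

```bash
python3 go.py .55 .1 .24 3.06; python3 - <<'E'
from h import *
c=ctrl.capture('scene'); save(c,'s2'); np.save('s2.npy',c,allow_pickle=True)
t=ctrl.capture('top'); np.save('t2.npy',t,allow_pickle=True)
a=cv2.resize(c["image"][20:240,370:560],(518,600)); b=cv2.resize(t["image"][140:260,130:220],(280,373))
m=np.zeros((600,800,3),np.uint8); m[:,:518]=a; m[:373,520:]=b; cv2.imwrite("pics/m2.png",m[:,:,::-1])
E
```

```text
t 7.55 at [0.4736 0.3931 0.2397] yaw 2.9328 F [ 0.5 -0.5 -1.4] w 0.27063045030213273 q [-0.    0.38 -0.94  1.49  0.31  1.43  0.41]
turn [-0.0, -0.0, -0.127] shift cm [-13.54, -27.09, -0.03]
```

View pics/m2.png

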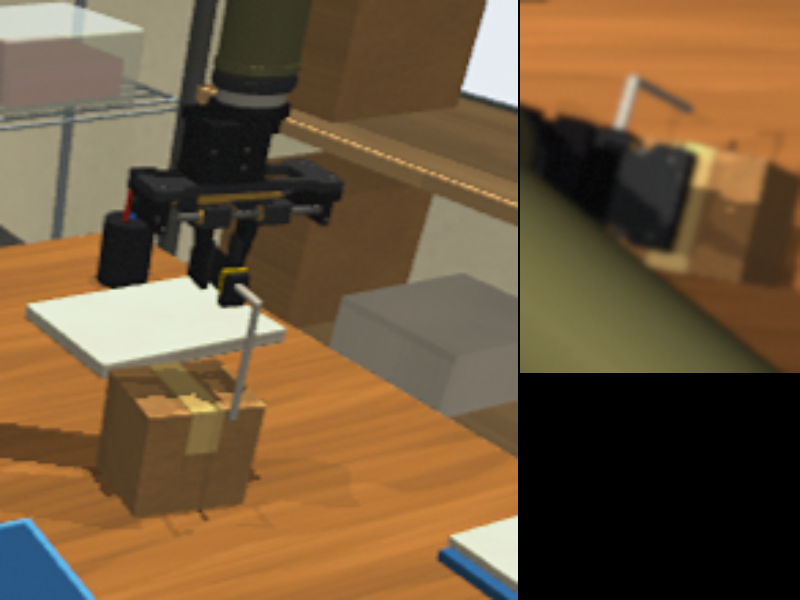

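The rod is held level, with its bend at (465,130) and its tip at (456,172) in the scene view; in the top view the bend is at (166,165) and the tip at (185,175).

```bash
python3 - <<'E'
from h import *
S=np.load('s2.npy',allow_pickle=True).item();T=np.load('t2.npy',allow_pickle=True).item()
def tri(p,q):
    A=[];b=[]
    for c,uv in((S,p),(T,q)):
        o,d=ray(c,*uv); d=d/np.linalg.norm(d); M=np.eye(3)-np.outer(d,d); A.append(M); b.append(M@o)
    return np.linalg.lstsq(np.vstack(A),np.hstack(b),rcond=None)[0]
B=tri((465.4,130),(166,165.1)); t=tri((455.8,172.7),(185.5,175.5)); print(B,t,B-t)
g=np.array([.4736,.3931]); f=np.array([.978,-.207]); l=np.array([.207,.978])
for p in(B,t): print((p[:2]-g)@f,(p[:2]-g)@l,p[2]-.2397)
E
```

```text
[0.55924379 0.37554203 0.25829489] [0.55814074 0.3734091  0.13172615] [0.00110305 0.00213294 0.12656874]
0.08739412732141874 0.0005565750536573183 0.018594888577775776
0.0867568582252031 -0.0017577712882221874 -0.10797385410180371
```

>>> {"fn": "drive_tool", "kwargs": {"commands": [[[0, 0, -0.01], [-1.5, -3, 0], 0], [[0, 0, -0.02], [-3, -6, 0], 0], [[0, 0, -0.04], [-4.7, -9.4, 0], 0], [[0, 0, -0.06], [-6.5, -13, 0], 0], [[0, 0, -0.08], [-8.2, -16.5, 0], 0], [[0, 0, -0.1], [-10, -20, 0], 0], [[0, 0, -0.12], [-11.8, -23.6, 0], 0], [[0, 0, -0.127], [-13.5, -27.1, 0], 0]]}}

```text
time: 8.45
tool_pos: [0.5499, 0.0983, 0.2402]
ee_rot: [[-0.997, 0.081, 0.001], [0.081, 0.997, -0.001], [-0.001, -0.0, -1.0]]
force: [1.2, 0.4, -0.7]
width: 0.268
```

```bash
python3 go.py .588 -.139 .24 3.092
```

```text
t 8.45 at [0.5499 0.0983 0.2402] yaw 3.0602 F [ 1.2  0.4 -0.7] w 0.2678782926828808 q [ 0.55  0.2  -0.87  1.63  0.16  1.38  1.14]
turn [-0.001, 0.001, -0.032] shift cm [-5.73, -23.34, 0.03]
```

>>> {"fn": "drive_tool", "kwargs": {"commands": [[[0, 0, 0], [-0.8, -3.5, 0], 0], [[0, 0, -0.01], [-1.7, -7, 0], 0], [[0, 0, -0.02], [-2.6, -10.5, 0], 0], [[0, 0, -0.032], [-3.4, -14, 0], 0], [[0, 0, -0.032], [-4.3, -17.5, 0], 0], [[0, 0, -0.032], [-5, -20.5, 0], 0], [[0, 0, -0.032], [-5.5, -22.5, 0], 0], [[0, 0, -0.032], [-5.7, -23.3, 0], 0]]}}

```text
time: 9.25
tool_pos: [0.5873, -0.1394, 0.2396]
ee_rot: [[-0.999, 0.053, -0.001], [0.053, 0.999, -0.0], [0.001, -0.0, -1.0]]
force: [0.8, 0.2, -1.5]
width: 0.271
```

>>> {"fn": "drive_tool", "kwargs": {"commands": [[[0, 0, 0], [0, 0, 0.5], 0], [[0, 0, 0], [0, 0, 1], 0], [[0, 0, 0], [0, 0, 2], 0], [[0, 0, 0], [0, 0, 3], 0], [[0, 0, 0], [0, 0, 4], 0], [[0, 0, 0], [0, 0, 4.5], 0], [[0, 0, 0], [0, 0, 4.5], 0], [[0, 0, 0], [0, 0, 4.5], 0]]}}

```text
time: 10.05
tool_pos: [0.5875, -0.1368, 0.195]
ee_rot: [[-0.999, 0.05, 0.0], [0.05, 0.999, -0.0], [-0.0, -0.0, -1.0]]
force: [0.6, -0.7, -0.5]
width: 0.263
```

```bash
python3 go.py .588 -.139 .15 3.092; python3 - <<'E'
from h import *
c=ctrl.capture('scene'); np.save('s3.npy',c,allow_pickle=True)
t=ctrl.capture('top'); np.save('t3.npy',t,allow_pickle=True)
a=cv2.resize(c["image"][200:300,230:360],(780,600),interpolation=2)
b=cv2.resize(t["image"][110:210,300:430],(780,600),interpolation=2)
cv2.imwrite("pics/s3.png",a[:,:,::-1]);cv2.imwrite("pics/t3.png",b[:,:,::-1])
for k in(c,t):
  for q in("lid","rod_tip"): print(q,[(np.round(r["bbox"],1).tolist(),round(r["confidence"],2)) for r in ctrl.recognise(k,q)[:2]])
E
```

```text
t 10.05 at [ 0.5875 -0.1368  0.195 ] yaw 3.0918 F [ 0.6 -0.7 -0.5] w 0.2630188758257464 q [ 0.78  0.32 -0.73  1.59  0.22  1.32  1.55]
turn [-0.0, 0.0, -0.0] shift cm [-0.06, -0.21, 4.5]
lid [([287.1, 270.9, 11.4, 11.3], 0.63)]
rod_tip [([280.4, 218.4, 20.5, 79.7], 0.8)]
lid []
rod_tip [([374.3, 173.7, 8.0, 9.8], 0.48)]
```

View pics/s3.png

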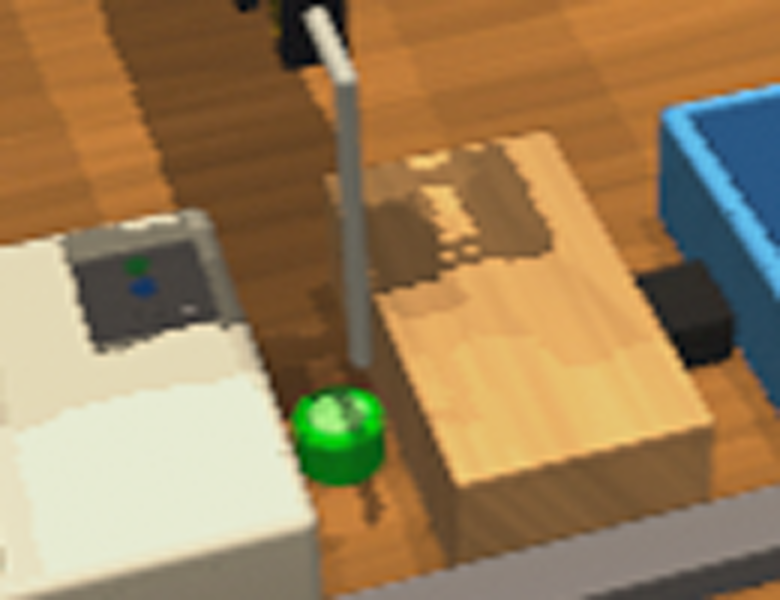

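The rod tip is at (290,261) in the scene picture, above the gap, and the lid's top centre is at (287,269).

```bash
python3 - <<'E'
from h import *
S=np.load('s3.npy',allow_pickle=True).item()
M=lambda x,y:(230+x/6,200+y/6)
o=np.array([.5875,-.1368,.195]); f=np.array([.9988,-.0500]); l=np.array([.05,.9988])
tip=np.r_[o[:2]+.086*f-.001*l,.085]; print("pred",tip,"img",(proj(S,tip)-[230,200])*6, "seen->",atz(S,*M(360,363),.085))
lid=atz(S,*M(340,412),.022); print("lid",lid)
p=proj(S,[*tip[:2],.008]); print("landing px",(p-[230,200])*6)
u=np.array([.5299,-.0654]); R=np.array([[.9988,.0492],[-.0492,.9988]])
for n,q in(("tip",tip),("tipseen",atz(S,*M(360,363),.085)),("lid",lid)): print(n,R.T@(q[:2]-u))
for n,uv,z in(("drawer back right",(460,487),.06),("printer back left",(315,527),.06),("drawer front right",(328,178),.06),("printer front left",(198,210),.06)): 
  w=atz(S,*M(*uv),z); print(n,w,R.T@(w[:2]-u))
E
```

```text
pred [ 0.6733468 -0.1420988  0.085    ] img [358.58029101 360.52749145] seen-> [ 0.67479589 -0.14203782  0.085     ]
lid [ 0.63185956 -0.13879049  0.022     ]
landing px [367.12049062 511.66231715]
tip [ 0.14704824 -0.06954918]
tipseen [ 0.1484926  -0.06941698]
lid [ 0.10544803 -0.06828601]
drawer back right [ 0.72329578 -0.12184327  0.06      ] [ 0.19594071 -0.04686047]
printer back left [ 0.7223793  -0.17545585  0.06      ] [ 0.19766307 -0.1004538 ]
drawer front right [ 0.53532428 -0.11086041  0.06      ] [ 0.00765443 -0.04513899]
printer front left [ 0.53569077 -0.16675929  0.06      ] [ 0.0107707  -0.10095276]
```

View pics/t3.png

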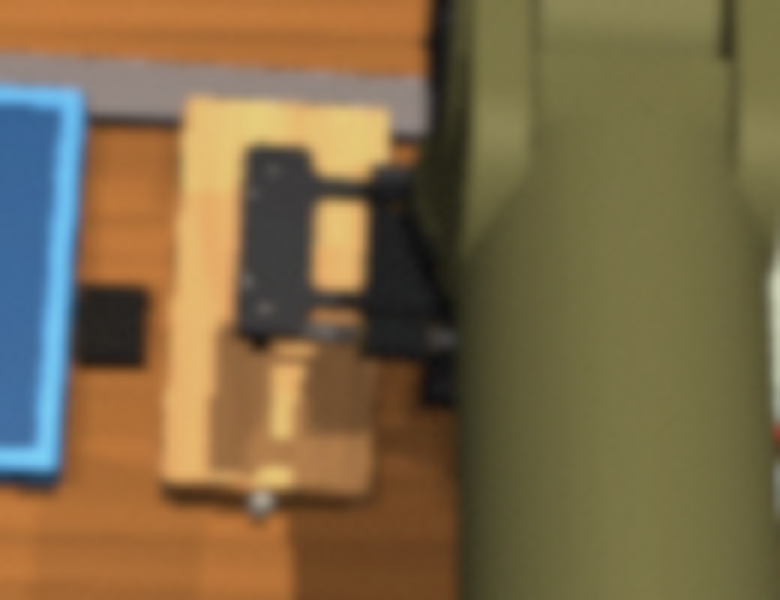

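The top view is mostly hidden by the arm, but the spacer is unmoved at (318,164). I'm lowering the leg behind the lid.

>>> {"fn": "drive_tool", "kwargs": {"commands": [[[0, 0, 0], [0, -0.1, 1], 0], [[0, 0, 0], [0, -0.1, 2.2], 0], [[0, 0, 0], [0, -0.1, 3.5], 0], [[0, 0, 0], [0, -0.1, 4.8], 0], [[0, 0, 0], [0, -0.1, 6], 0], [[0, 0, 0], [0, -0.1, 7], 0], [[0, 0, 0], [0, -0.1, 7.6], 0], [[0, 0, 0], [0, -0.1, 7.6], 0]]}}

```text
time: 11.15
tool_pos: [0.5867, -0.1377, 0.1179]
ee_rot: [[-0.999, 0.05, -0.002], [0.05, 0.999, 0.001], [0.002, 0.001, -1.0]]
force: [-0.5, 0.3, -0.9]
width: 0.275
```

```bash
python3 go.py .588 -.138 .118 3.092; python3 - <<'E'
from h import *
c=ctrl.capture('scene')
a=cv2.resize(c["image"][200:300,230:360],(780,600),interpolation=2)
cv2.imwrite("pics/s4.png",a[:,:,::-1])
E
```

```text
t 11.15 at [ 0.5867 -0.1377  0.1179] yaw 3.0919 F [-0.5  0.3 -0.9] w 0.27507784089987086 q [ 0.77  0.38 -0.71  1.68  0.26  1.18  1.51]
turn [0.001, -0.002, -0.0] shift cm [-0.13, -0.03, -0.01]
```

View pics/s4.png

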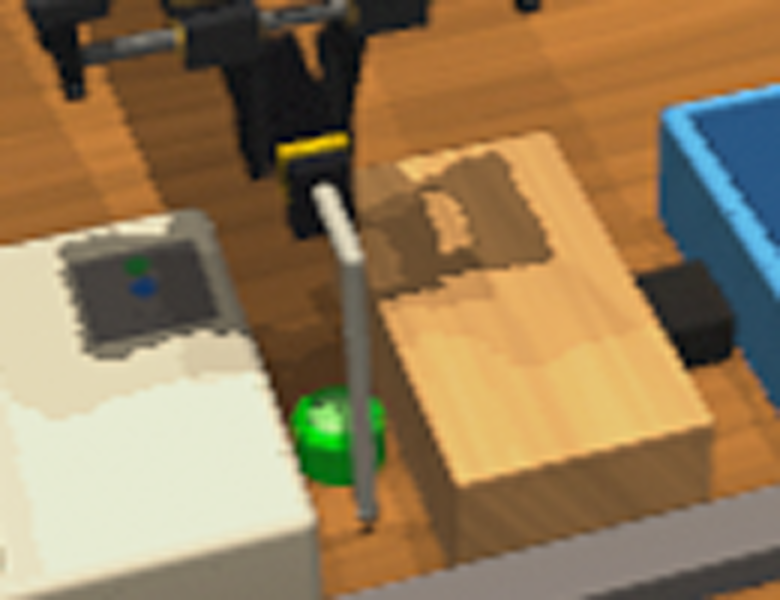

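The leg is now down behind the lid at (366,520) in the crop, with a gap between it and the lid. I'm dragging forwards (tool +x).

>>> {"fn": "drive_tool", "kwargs": {"commands": [[[0, 0, 0], [0.6, 0.2, 0], 0], [[0, 0, 0], [1.3, 0.2, 0], 0], [[0, 0, 0], [2.2, 0.2, 0], 0], [[0, 0, 0], [3.2, 0.2, 0], 0], [[0, 0, 0], [4.3, 0.2, 0], 0], [[0, 0, 0], [5.4, 0.2, 0], 0], [[0, 0, 0], [6.5, 0.2, 0], 0], [[0, 0, 0], [7.5, 0.2, 0], 0]]}}

```text
time: 12.0
tool_pos: [0.5114, -0.1322, 0.119]
ee_rot: [[-0.999, 0.05, -0.0], [0.05, 0.999, -0.0], [0.0, -0.0, -1.0]]
force: [0.0, -0.2, -1.9]
width: 0.269
```

```bash
python3 go.py .423 -.129 .118 3.092; python3 - <<'E'
from h import *
c=ctrl.capture('scene'); print([(r["bbox"],r["confidence"],atz(c,r["bbox"][0],r["bbox"][1],.011)) for r in ctrl.recognise(c,"lid")[:2]])
E
```

```text
t 12.0 at [ 0.5114 -0.1322  0.119 ] yaw 3.0917 F [ 0.  -0.2 -1.9] w 0.2685345962019504 q [ 0.88  0.21 -0.74  1.86  0.16  1.13  1.6 ]
turn [-0.0, -0.0, -0.0] shift cm [8.85, -0.13, 0.1]
[([280.1, 257.6, 12.0, 12.8], 0.62, array([ 0.57711591, -0.13857288,  0.011     ]))]
```

>>> {"fn": "drive_tool", "kwargs": {"commands": [[[0, 0, 0], [1.2, 0, 0], 0], [[0, 0, 0], [2.5, 0, 0], 0], [[0, 0, 0], [3.8, 0, 0], 0], [[0, 0, 0], [5.1, 0, 0], 0], [[0, 0, 0], [6.4, 0, 0], 0], [[0, 0, 0], [7.6, 0, 0], 0], [[0, 0, 0], [8.6, 0, 0], 0], [[0, 0, 0], [9.2, 0, 0], 0]]}}

```text
time: 12.9
tool_pos: [0.4197, -0.1275, 0.1189]
ee_rot: [[-0.999, 0.05, -0.0], [0.05, 0.999, -0.0], [0.0, -0.0, -1.0]]
force: [0.6, -0.2, -1.4]
width: 0.271
```

>>> {"fn": "drive_tool", "kwargs": {"commands": [[[0, 0, 0], [0, 0, 0], 0], [[0, 0, 0], [0, 0, 0], 0], [[0, 0, 0], [0, 0, 0], 0], [[0, 0, 0], [0, 0, 0], 0], [[0, 0, 0], [0, 0, 0], 0], [[0, 0, 0], [0, 0, 0], 0], [[0, 0, 0], [0, 0, 0], 0], [[0, 0, 0], [0, 0, 0], 0]]}}

```text
time: 13.7
tool_pos: [0.4207, -0.1275, 0.1189]
ee_rot: [[-0.999, 0.05, -0.0], [0.05, 0.999, -0.0], [0.0, -0.0, -1.0]]
force: [0.7, -0.3, -1.3]
width: 0.271
```

```bash
python3 go.py .423 -.129 .118 3.092; python3 - <<'E'
from h import *
c=ctrl.capture('scene'); print([(r["bbox"],r["confidence"],atz(c,r["bbox"][0],r["bbox"][1],.011)) for r in ctrl.recognise(c,"lid")[:2]])
a=cv2.resize(c["image"][170:300,210:370],(738,600),interpolation=2)
cv2.imwrite("pics/s5.png",a[:,:,::-1])
E
```

```text
t 13.7 at [ 0.4207 -0.1275  0.1189] yaw 3.0919 F [ 0.7 -0.3 -1.3] w 0.27092337107490927 q [ 0.98 -0.03 -0.73  2.05 -0.02  1.11  1.78]
turn [-0.0, -0.0, -0.0] shift cm [-0.24, -0.14, 0.09]
[([268.2, 284.1, 309.8, 147.1], 0.61, array([ 0.65295225, -0.1903878 ,  0.011     ])), ([268.6, 235.8, 10.3, 13.3], 0.49, array([ 0.48362138, -0.1413839 ,  0.011     ]))]
```

View pics/s5.png

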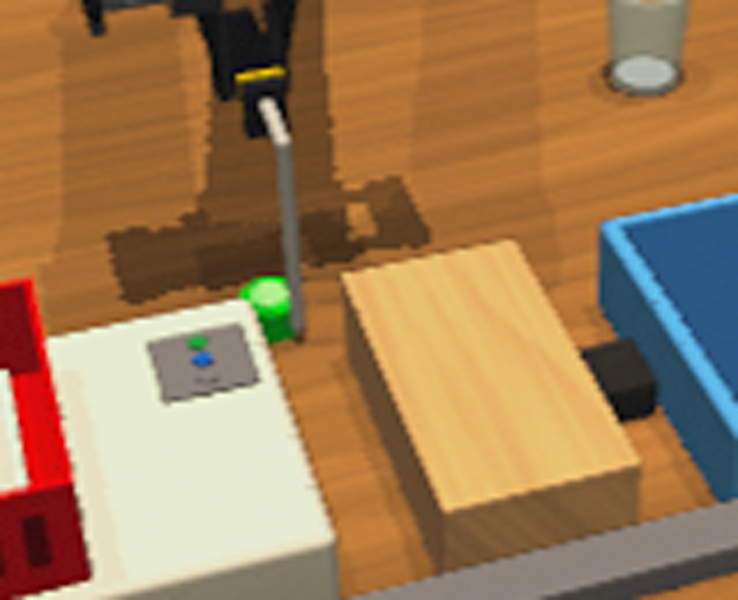

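The lid is at (268,285) in the crop, in front of the printer's front line, with the leg behind it. I'll back off 1 cm, lift, then check the lid.

>>> {"fn": "drive_tool", "kwargs": {"commands": [[[0, 0, 0], [-0.5, 0, 0], 0], [[0, 0, 0], [-1, 0, 0], 0], [[0, 0, 0], [-1, 0, -1.5], 0], [[0, 0, 0], [-1, 0, -4], 0], [[0, 0, 0], [-1.5, 0, -7], 0], [[0, 0, 0], [-3, 0, -10], 0], [[0, 0, 0], [-5, 0, -12], 0], [[0, 0, 0], [-7, 0, -12.2], 0]]}}

```text
time: 14.6
tool_pos: [0.4934, -0.1317, 0.2443]
ee_rot: [[-0.999, 0.051, 0.006], [0.051, 0.999, -0.003], [-0.006, -0.003, -1.0]]
force: [0.4, -0.2, -2.0]
width: 0.27
```

```bash
python3 go.py .55 .1 .24 3.0; python3 - <<'E'
from h import *
c=ctrl.capture('scene'); 
g=cv2.cvtColor(c["image"],cv2.COLOR_RGB2HSV); m=cv2.inRange(g,(50,150,60),(70,255,255)); m[:,:240]=0;m[255:]=0;m[:,310:]=0
ys,xs=np.nonzero(m); print(len(xs),xs.min(),xs.max(),ys.min(),ys.max())
u=np.array([.5299,-.0654]); R=np.array([[.9988,.0492],[-.0492,.9988]])
w=atz(c,(xs.min()+xs.max())/2,(ys.min()+ys.max())/2,.011); print(w,R.T@(w[:2]-u))
E
```

```text
t 14.6 at [ 0.4934 -0.1317  0.2443] yaw 3.091 F [ 0.4 -0.2 -2. ] w 0.26999196638859313 q [ 0.95  0.05 -0.76  1.74  0.03  1.36  1.71]
turn [-0.002, 0.006, 0.091] shift cm [-4.48, 23.43, 0.4]
95 251 274 230 245
[ 0.48448925 -0.15822048  0.011     ] [-0.04078949 -0.09494331]
```

>>> {"fn": "drive_tool", "kwargs": {"commands": [[[0, 0, 0.01], [-0.6, 2, 0], 0], [[0, 0, 0.02], [-1.2, 5, 0], 0], [[0, 0, 0.03], [-1.8, 8.2, 0], 0], [[0, 0, 0.04], [-2.4, 11.4, 0], 0], [[0, 0, 0.06], [-3, 14.6, 0], 0], [[0, 0, 0.07], [-3.6, 17.8, 0], 0], [[0, 0, 0.08], [-4.2, 21, 0], 0], [[0, 0, 0.091], [-4.5, 23.4, 0], 0]]}}

```text
time: 15.45
tool_pos: [0.5475, 0.103, 0.2408]
ee_rot: [[-0.99, 0.139, -0.0], [0.139, 0.99, 0.001], [0.0, 0.001, -1.0]]
force: [0.3, 1.4, -1.5]
width: 0.273
```

```bash
python3 go.py .4737 .3931 .24 2.9328
```

```text
t 15.45 at [0.5475 0.103  0.2408] yaw 3.0018 F [ 0.3  1.4 -1.5] w 0.27324329130613484 q [ 0.59  0.21 -0.94  1.63  0.17  1.38  1.06]
turn [0.001, -0.0, 0.069] shift cm [11.35, 27.7, 0.12]
```

>>> {"fn": "drive_tool", "kwargs": {"commands": [[[0, 0, 0.01], [1.2, 3, -0.5], 0], [[0, 0, 0.02], [2.7, 6.6, -1], 0], [[0, 0, 0.03], [4.3, 10.4, -1], 0], [[0, 0, 0.04], [5.8, 14.2, -1], 0], [[0, 0, 0.05], [7.4, 18, -1], 0], [[0, 0, 0.06], [8.9, 21.8, -1], 0], [[0, 0, 0.07], [10.3, 25.2, -0.5], 0], [[0, 0, 0.07], [11.35, 27.7, 0], 0]]}}

```text
time: 16.25
tool_pos: [0.4724, 0.3936, 0.2405]
ee_rot: [[-0.978, 0.207, -0.001], [0.207, 0.978, 0.002], [0.001, 0.001, -1.0]]
force: [0.1, -0.7, -1.7]
width: 0.276
```

>>> {"fn": "drive_tool", "kwargs": {"commands": [[[0, 0, 0], [0, 0, 1], 0], [[0, 0, 0], [0, 0, 2.5], 0], [[0, 0, 0], [0, 0, 4], 0], [[0, 0, 0], [0, 0, 5.5], 0], [[0, 0, 0], [0, 0, 6.5], 0], [[0, 0, 0], [0, 0, 7], 0], [[0, 0, 0], [0, 0, 7], 0], [[0, 0, 0], [0, 0, 7], 0]]}}

```text
time: 17.05
tool_pos: [0.4739, 0.3908, 0.1714]
ee_rot: [[-0.978, 0.209, 0.001], [0.209, 0.978, 0.0], [-0.001, 0.001, -1.0]]
force: [0.5, -0.2, -1.3]
width: 0.265
```

```bash
python3 go.py .4737 .3931 .131 2.9328
```

```text
t 17.05 at [0.4739 0.3908 0.1714] yaw 2.9306 F [ 0.5 -0.2 -1.3] w 0.265417373750728 q [ 0.03  0.44 -0.98  1.59  0.38  1.32  0.36]
turn [0.001, 0.001, -0.002] shift cm [0.07, 0.22, 4.04]
```

>>> {"fn": "drive_tool", "kwargs": {"commands": [[[0, 0, 0], [0, 0.2, 1], 0], [[0, 0, 0], [0, 0.2, 2], 0], [[0, 0, 0], [0, 0.2, 2.8], 0], [[0, 0, 0], [0, 0.2, 3.4], 0], [[0, 0, 0], [0, 0.2, 3.7], 0], [[0, 0, 0], [0, 0.2, 3.9], 0], [[0, 0, 0], [0, 0.2, 4], 0], [[0, 0, 0], [0, 0.2, 4.1], 0]]}}

```text
time: 17.85
tool_pos: [0.4742, 0.3928, 0.1301]
ee_rot: [[-0.978, 0.209, 0.0], [0.209, 0.978, 0.0], [-0.0, 0.0, -1.0]]
force: [-0.0, -0.0, -0.8]
width: 0.273
```

```bash
python3 go.py .4737 .3931 .130 2.9328
```

```text
t 17.85 at [0.4742 0.3928 0.1301] yaw 2.9308 F [-0.  -0.  -0.8] w 0.2725439189722176 q [ 0.01  0.48 -0.96  1.63  0.41  1.25  0.33]
turn [0.0, 0.0, -0.002] shift cm [0.06, 0.02, 0.01]
```

>>> {"fn": "drive_tool", "kwargs": {"commands": [[[0, 0, 0], [0, 0, 0.1], 0], [[0, 0, 0], [0, 0, 0.1], 0], [[0, 0, 0], [0, 0, 0.1], 0.3], [[0, 0, 0], [0, 0, 0.1], 0.35], [[0, 0, 0], [0, 0, 0.1], 0.5], [[0, 0, 0], [0, 0, 0.1], 0.7], [[0, 0, 0], [0, 0, 0.1], 0.8], [[0, 0, 0], [0, 0, 0.1], 0.8]]}}

```text
time: 18.65
tool_pos: [0.474, 0.3926, 0.1288]
ee_rot: [[-0.978, 0.209, -0.0], [0.209, 0.978, -0.0], [0.0, -0.0, -1.0]]
force: [-0.3, 0.6, 0.5]
width: 0.628
```

>>> {"fn": "drive_tool", "kwargs": {"commands": [[[0, 0, 0], [0, 0, -0.5], 0.8], [[0, 0, 0], [0, 0, -1.5], 0.8], [[0, 0, 0], [0, 0, -3], 0.8], [[0, 0, 0], [0, 0, -5], 0.8], [[0, 0, 0], [0, 0, -8], 0.8], [[0, 0, 0], [0, 0, -11], 0.8], [[0, 0, 0], [0, 0, -14], 0.8], [[0, 0, 0], [0, 0, -16], 0.8]]}}

```text
time: 19.45
tool_pos: [0.4742, 0.3935, 0.293]
ee_rot: [[-0.978, 0.209, 0.003], [0.209, 0.978, 0.002], [-0.003, 0.003, -1.0]]
force: [-0.3, 0.3, 0.3]
width: 0.795
```

```bash
python3 go.py .4 .39 .29 2.93; python3 - <<'E'
from h import *
c=ctrl.capture('scene'); t=ctrl.capture('top'); np.save('t9.npy',t,allow_pickle=True)
m=np.zeros((600,800,3),np.uint8)
m[:300,:800]=cv2.resize(t["image"][110:290,140:500],(800,300+100),interpolation=2)[:300]
m[300:,:400]=cv2.resize(c["image"][130:220,400:490],(400,300),interpolation=2)
m[300:,400:]=cv2.resize(c["image"][190:280,240:360],(400,300),interpolation=2)
cv2.imwrite("pics/f.png",m[:,:,::-1])
for q in("lid","jar","bottle","spacer_center"):
  for k in(c,t): print(q,[(np.round(r["bbox"],1).tolist(),round(r["confidence"],2),np.round(atz(k,*r["bbox"][:2],.011),3)) for r in ctrl.recognise(k,q)[:2]])
E
```

```text
t 19.45 at [0.4742 0.3935 0.293 ] yaw 2.9311 F [-0.3  0.3  0.3] w 0.7946088184807296 q [ 0.04  0.38 -1.02  1.41  0.32  1.53  0.4 ]
turn [0.003, 0.003, 0.001] shift cm [7.19, -1.9, 0.28]
lid [([269.9, 237.4, 9.5, 16.2], 0.59, array([ 0.491, -0.14 ,  0.011]))]
lid [([369.2, 209.8, 7.3, 13.9], 0.45, array([ 0.482, -0.143,  0.011]))]
jar [([350.4, 178.7, 17.2, 22.2], 0.8, array([0.297, 0.188, 0.011]))]
jar [([262.1, 264.9, 22.7, 17.8], 0.69, array([0.315, 0.172, 0.011]))]
bottle [([172.5, 219.8, 24.2, 44.1], 0.97, array([ 0.314, -0.37 ,  0.011]))]
bottle [([454.1, 242.2, 24.1, 23.3], 0.92, array([ 0.39 , -0.393,  0.011])), ([370.1, 209.4, 19.4, 9.4], 0.54, array([ 0.483, -0.145,  0.011]))]
spacer_center [([343.8, 250.8, 19.9, 14.2], 0.52, array([0.613, 0.018, 0.011]))]
spacer_center [([182.2, 198.7, 23.3, 50.0], 0.52, array([0.507, 0.419, 0.011])), ([317.5, 161.2, 14.7, 14.7], 0.49, array([0.628, 0.014, 0.011]))]
```

View pics/f.png

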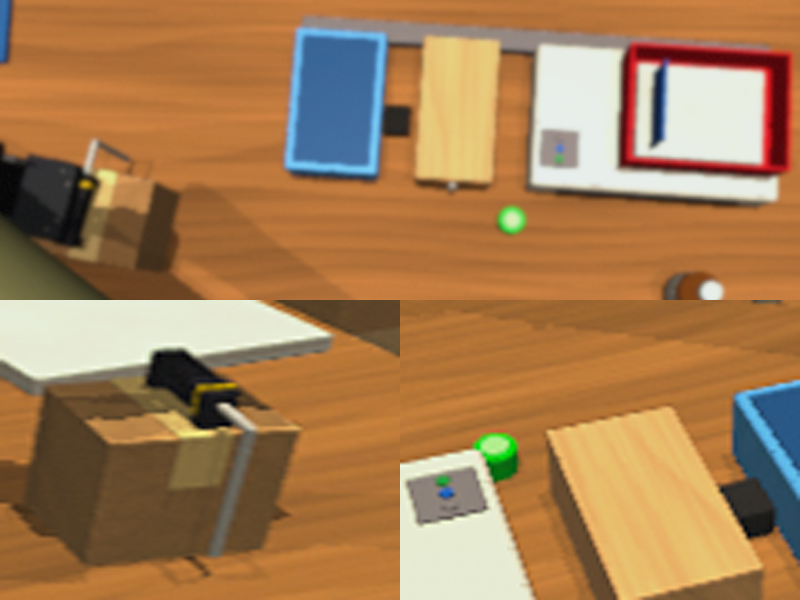

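The lid is flat on the open desk at (511,220), clear of the unit fronts. The rod is back on the carton with its leg over the far edge, and the spacer at (397,121) hasn't moved.

```bash
python3 -c "
from bench import ctrl
print(ctrl.sign_off())"
```

```text
the job is handed in; nothing more can be done
None
```

I hooked the green lid out of the right gap with the rod, put the rod back on the carton and handed the job in at about 20 s of the 69 s allowed.

- **Lid:** It lies flat on the open desk. Its centre is about 43 mm in front of the unit fronts, so its rear edge clears them by about 25 mm in the top view. The scene view put the lid about 8 mm further back, still clear of the fronts. Only the rod's leg was used on the lid; the gripper stayed well above it.
- **Rod:** It was released within about 1 mm of where it was picked up. The last scene picture shows it resting on the carton with its leg hanging over the far edge.
- **Everything else:** The spacer, jar and bottle show at their first positions to within a few pixels. The open gripper was about 16 cm above the carton at hand-in, and measured forces stayed at a few newtons.

**Checks that failed or disagreed:**
- One colour-mask reading of the lid gave y = -0.158 instead of about -0.142. It probably took in the green lamp on the printer, and the later views from both cameras contradict it.
- The two cameras' handle positions differed by about 7 mm before the grasp. I used a value close to the wrist camera's, and the grasp held.
- The lid and spacer detections sometimes picked the wrong object, so I checked those against the pictures.

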